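# Run the clamp nut home on the vial rack

### The arm

A 6-joint arm with a two-finger parallel gripper is mounted at the origin on the work surface. World frame = base frame: x ahead of the robot, y to its left, z up, the work surface at z = 0. Lengths are in m, angles in rad, forces in N, time in s.
With the tool pointing down it reaches from about 0.425 to 0.95 m from the base axis. Payload 3.5 kg.
Tool frame: the origin (TCP) lies at the very end of the fingers, on their centre line; the grasp point (between the pads) lies 19 mm behind it; z points along the fingers, y is the direction in which the jaws open and shut (so a half turn about z gives the same grasp; the last joint's range is limited). The gripper opens to 85 mm and grips with 20 to 120 N. Pads are 22 mm wide; open, the fingers measure 114 mm over their backs; the gripper's body (76 mm by 85 mm) begins 54 mm behind the grasp point. The pads swing forward as they close: fully open they stand 13 mm farther back than shut.
Start: joints at [-0.15, 0.286, 1.577, -0, 1.279, -0.15], TCP at [0.675, 0, 0.231] pointing down, gripper open.
Joint ranges: [-2.77, 2.77], [-0.9, 2.22], [0.21, 2.48], [-1.53, 4.67], [0.24, 2.81], [-2.84, 2.84]. Speed limits (rad/s): [2.79, 2.79, 3.14, 3.14, 3.14, 3.14].

### API

Orientations are given as a unit quaternion [x, y, z, w].
In Python, from plant import ctrl, eyes, ticket gives the robot as it stands.
- The arm moves only by the tool send_rows, never from a script. Its arguments are lists of equal length, an entry for each row: "translation": the shift along the tool's x, y, z in units of 30 mm (1.0 is 30 mm), a list of three; "rotation": the turn, a rotation vector about the tool's x, y, z in units of 5 degrees (1.0 is 5 degrees), a list of three; "grip": the finger opening in mm, from 0 to 85.4. A call has 1 to 5 rows; each row shifts and turns the commanded pose from where the row before left it, along the tool's axes as they then stand; what a row does not reach is not made up. A row lasts 1/8 s, in which the tool goes at most 62.5 mm and 10.7 degrees, less where a joint would pass 70% of its speed; a pose out of reach is approached as far as the arm can. A call is refused whole if a number of a shift passes 1 or a number of a turn 1, either way. A call with a gripper value outside its range is refused whole. The fingers move at their own pace and stop on an object; "squeeze" is the grip in N (left out, the last holds). Time passes only in rows, so rows that do not move let the fingers close. It gives the time, the measured TCP pose, the force and the opening at its end, in the units of the state.
- ctrl.get_state(): the state, without advancing time (a new reading comes with each control period).
- eyes.read_camera(name): name is "scene" or "side" or "wrist"; returns a dict with "image" (384x512x3 uint8, blue, green, red), "mtx" (3x3 intrinsics, pixels), "xyz" and "orientation" of the camera in the world; the wrist camera has in their place "hand_eye" (4x4, takes a point from camera to tool coordinates, whose origin is the TCP and whose axes are the flange's). Camera axes: x right, y down, z forward; pixel columns grow to the right and rows downward; lengths in m; the calibration is good to about 2 mm. The wrist camera is an equidistant fisheye: a pixel r from the principal point sees the ray r / f radians off the axis. A picture is of the moment at which its call begins: read the wrist's pose just before it. There is no depth.
- ticket.sign_off(): hands the job in, once; it reports no verdict.
The state is a dict: "time": time; "qpos": joint angles; "dq": joint speeds; "joint_efforts": joint torques, N m; "eef_pos": TCP position; "tcp_rot": TCP orientation; "contact_force": force on the tool from outside, world axes, zero at the start; "wrist_torque": the same for the moment, N m; "opening": opening from 0.0 (shut) to 1.0 (fully open).
Only numpy, scipy, OpenCV 4.12 (cv2) and the standard library are available. Lean on these libraries where they do the work, as an engineer would, in place of code of your own. Each camera call takes 0.05 s, during which the arm holds its last target. There are 200 camera calls.

### The job

The clamp nut on one of the two vial racks is still sitting high on top of its collar. Without lifting it off the collar, turn it backward (anticlockwise seen from above) until its lugs drop through the thread starts, then turn it forward (clockwise) until it is run fully home against its stop, and let go of it.

Things in the scene. Friction and masses are not known exactly. Their poses are not given: they have to be found in the camera images.
- clamp_nut: Loose aluminium wing nut, 0.12 kg, 50 mm tall, sitting on a 10 mm stud (1.5 mm play all round). Origin: centre of underside; z up; x along the wings (half-turn symmetric). Grip: flat-sided bar 50 mm (x) by 18 mm (y), 24-50 mm above origin; below it a hub 26 mm across. At the foot, lugs point to +x and -x: 10 mm wide, 5 mm thick, 54 mm tip to tip. Starts 53-83 deg clockwise of the thread starts.
- rack: Vial rack with the proud nut, fixed: black block 120 (x) by 150 mm (y), grey holed cover plate 50 mm above the table. Origin: centre of underside, z up, under the stud. Nut's underside above this origin: 70 mm at the start (lugs on the collar's rim), 60 mm once dropped, about 55 mm when home. Home: wings along the rack's x axis, either way round, at a stop 75 deg clockwise of the thread starts.
- collar (a point): On the stud's axis, level with the collar's rim (70 mm up). Collar: steel, 66 mm across. Its two thread starts are gaps in the rim, centred at +75 and +255 deg from the rack's x (anticlockwise from above); lugs pass within 12 deg of that. Posts 4 mm high just past the gaps stop the nut 18 deg beyond their centres. Below, the thread takes the nut down 5 mm evenly over 75 deg clockwise.
- done_rack: The other vial rack, same shape and frame, fixed; its nut is already home (15 mm lower than the proud one) and does not move. Nothing is to be done here. Either rack may stand left or right. The stud tips are 102 mm above the racks' origins.
There are look-alikes about, which are no part of the job. Leave any green look-alike of the rack alone.

How it is judged:
By the outcome, as a careful person would: the job done as asked, in the order asked, and still so for the second after the job is handed in, with the robot touching nothing.
It also fails if it takes over 42 s, if anything falls off the work surface, if the arm or the gripper's body presses on something with over 40 N, if the wrist force passes 120 N, or if a joint passes its speed limit or range.

## Working session

There is one attempt and no reset: what is moved stays moved. The work goes in short steps, Python scripts to look and compute and a tool call to move; the robot and the scene stay as the last step left them, time stands still between calls to the robot, and variables do not carry over. Pictures are saved under pics/ and viewed, about 8 in all and at most 12, crops included, and the job is handed in when it is done.

Besides the shell and the picture viewer there is one more tool, called in YAML: its name, and indented under it one key for each argument. send_rows: Moves the arm, as the interface text tells. Its arguments: {"type":"object","properties":{"translation":{"type":"array"},"rotation":{"type":"array"},"grip":{"type":"array"},"squeeze":{"type":"number"}},"required":["translation","rotation","grip"]}

```bash
mkdir -p pics; ls; cat > h.py <<'E'
import numpy as np, cv2
from scipy.spatial.transform import Rotation as R
from plant import ctrl, eyes, ticket
def ray(c,u,v):
    K=np.array(c["mtx"]); d=np.linalg.inv(K)@[u,v,1]
    o=np.array(c["orientation"]); Rm=o if o.shape==(3,3) else R.from_quat(o).as_matrix()
    return np.array(c["xyz"]),Rm@d
def at_z(c,u,v,z):
    p,d=ray(c,u,v); return p+d*(z-p[2])/d[2]
E
python3 - <<'E'
from h import *
print(ctrl.get_state())
for n in ["scene","side"]:
    c=eyes.read_camera(n); cv2.imwrite(f"pics/{n}0.png",c["image"]); print(n,c["mtx"],c["xyz"],c["orientation"])
s=ctrl.get_state(); c=eyes.read_camera("wrist"); cv2.imwrite("pics/wrist0.png",c["image"]); print(c["mtx"],c["hand_eye"])
a=cv2.imread("pics/scene0.png");b=cv2.imread("pics/side0.png")
E
```

```text
pics
{'time': 0.0, 'qpos': array([-1.49983919e-01,  2.87172394e-01,  1.57816942e+00, -5.84433168e-06,
        1.27860109e+00, -1.50010986e-01]), 'dq': array([-0.00093743,  0.00056469, -0.00088855,  0.00072436,  0.00056734,
        0.00078591]), 'joint_efforts': array([-1.79628755e-04, -4.05981302e+01, -2.92628127e+01, -1.54224781e-04,
        5.81841552e-03,  3.74769741e-06]), 'eef_pos': array([6.74345792e-01, 1.37899432e-04, 2.29946799e-01]), 'tcp_rot': array([ 7.07096126e-01,  7.07116460e-01, -6.99688168e-04, -9.44120312e-04]), 'contact_force': array([-0.16551422,  0.50823312, -0.1602907 ]), 'wrist_torque': array([-0.00961848, -0.0304867 , -0.00275962]), 'opening': 1.0025181028899512}
scene [[444.18410429   0.         253.22382297]
 [  0.         444.18410429 192.79317642]
 [  0.           0.           1.        ]] [1.35008226 0.22372107 0.55208562] [ 0.55171526  0.68500852 -0.37100809 -0.2978701 ]
side [[465.86013725   0.         261.37030256]
 [  0.         465.86013725 189.89874494]
 [  0.           0.           1.        ]] [-0.11430411 -0.64429705  0.65283451] [ 0.78838745 -0.35080506  0.19390804 -0.4666698 ]
[[297.31863964   0.         260.82923543]
 [  0.         297.31863964 194.78770564]
 [  0.           0.           1.        ]] [[ 5.34750899e-04 -9.65644452e-01 -2.59866326e-01  6.50204118e-02]
 [ 9.99999839e-01  4.67430608e-04  3.20853575e-04  1.44258883e-04]
 [-1.88361000e-04 -2.59866455e-01  9.65644546e-01 -1.42138725e-01]
 [ 0.00000000e+00  0.00000000e+00  0.00000000e+00  1.00000000e+00]]
```

View pics/scene0.png

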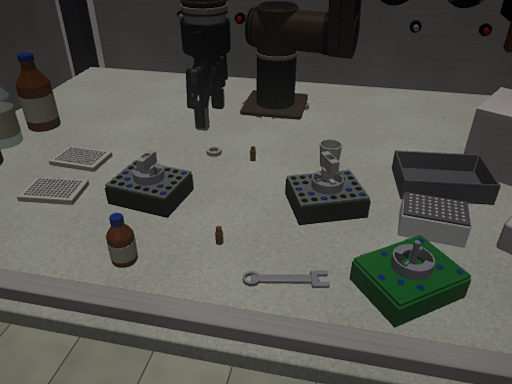

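View pics/wrist0.png

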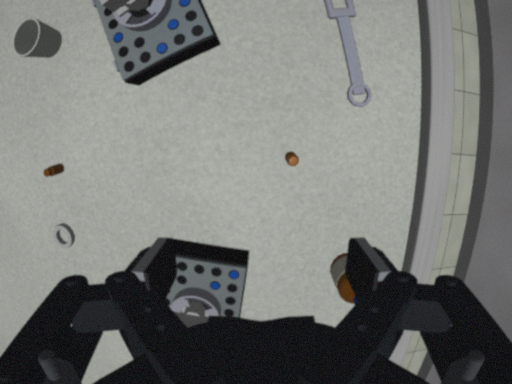

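The scene view shows two black racks, at about (150,180) and (328,185), plus a green look-alike at (412,275). The right nut seems higher. I'll enlarge both.

```bash
python3 - <<'E'
from h import *
a=cv2.imread("pics/scene0.png");b=cv2.imread("pics/side0.png")
z=lambda i,x,y:cv2.convertScaleAbs(cv2.resize(i[y:y+75,x:x+100],None,fx=4,fy=4,interpolation=cv2.INTER_CUBIC),alpha=1.3)
cv2.imwrite("pics/crop1.png",np.hstack([z(a,100,145),z(a,278,145)]))
cv2.imwrite("pics/side0b.png",cv2.convertScaleAbs(cv2.resize(b,None,fx=1.5,fy=1.5,interpolation=cv2.INTER_CUBIC),alpha=1.3))
E
```

```text
(no output)
```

View pics/crop1.png

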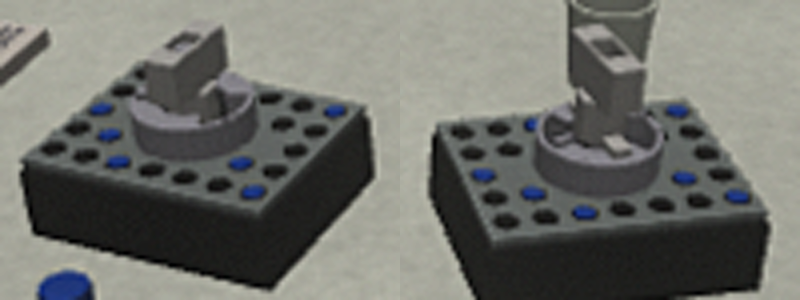

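View pics/side0b.png

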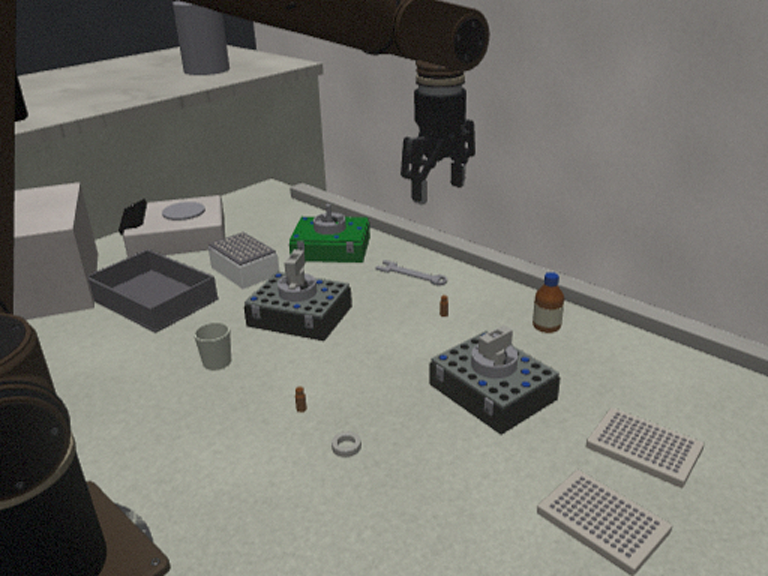

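Both pictures agree: the proud nut is on the rack at scene (328,185) and side (298,290 at 1.5×). Its lug is visible on the collar rim. The other nut sits low. Next I'll measure the rack corners and the bar top.

```bash
python3 - <<'E'
from h import *
c=eyes.read_camera("scene")
def P(pts,z,ox=278,oy=145,x0=400):
    return np.array([at_z(c,ox+(u-x0)/4,oy+v/4,z) for u,v in pts])
def show(q):
    print(np.round(q,4).tolist(),'ctr',q.mean(0).round(4))
    for i in range(4):
        d=q[(i+1)%4]-q[i];print(' len',np.linalg.norm(d).round(4),'ang',np.degrees(np.arctan2(d[1],d[0])).round(1))
show(P([(435,122),(690,98),(770,212),(492,243)],.05))
print('bar');show(P([(569,28),(594,20),(647,62),(612,70)],.12))
print('collar rim l/r',P([(535,138),(664,138)],.07))
print('done');show(P([(20,160),(145,60),(375,108),(265,212)],.05,100,145,0))
E
```

```text
[[0.5167, 0.1161, 0.05], [0.4605, 0.2519, 0.05], [0.5686, 0.2955, 0.05], [0.6258, 0.1612, 0.05]] ctr [0.5429 0.2062 0.05  ]
 len 0.147 ang 112.5
 len 0.1165 ang 22.0
 len 0.1459 ang -66.9
 len 0.1181 ang -157.5
bar
[[0.5248, 0.1844, 0.12], [0.5131, 0.1963, 0.12], [0.5528, 0.2257, 0.12], [0.5647, 0.2092, 0.12]] ctr [0.5388 0.2039 0.12  ]
 len 0.0167 ang 134.3
 len 0.0494 ang 36.6
 len 0.0204 ang -54.2
 len 0.047 ang -148.1
collar rim l/r [[0.55489773 0.17355139 0.07      ]
 [0.54071985 0.23900488 0.07      ]]
done
[[0.6372, -0.2552, 0.05], [0.5214, -0.2373, 0.05], [0.5455, -0.0885, 0.05], [0.6564, -0.1095, 0.05]] ctr [ 0.5901 -0.1726  0.05  ]
 len 0.1172 ang 171.2
 len 0.1507 ang 80.8
 len 0.1128 ang -10.7
 len 0.147 ang -97.5
```

The proud rack's plate measures 147 × 117 mm, against 150 × 120 expected. Its x axis is at about 22.5°, and the bar is at about 34°, which is about 63° clockwise of the starts and matches the brief. The stud is near (0.541, 0.205). I'll move above it.

send_rows:
  translation:
    - [0.98, -0.635, 0.286]
    - [0.98, -0.635, 0.286]
    - [0.98, -0.635, 0.286]
    - [0.98, -0.635, 0.286]
    - [0.98, -0.635, 0.286]
  rotation:
    - [0, 0, 0]
    - [0, 0, 0]
    - [0, 0, 0]
    - [0, 0, 0]
    - [0, 0, 0]
  grip: [85, 85, 85, 85, 85]
  squeeze: 30

```text
time: 0.82
eef_pos: [0.5789, 0.1479, 0.188]
tcp_rot: [0.707, 0.707, -0.0, -0.0]
contact_force: [0.7, 0.0, -0.5]
opening: 0.996
```

send_rows:
  translation:
    - [0.98, -0.635, 0.286]
    - [0.98, -0.635, 0.286]
    - [0, 0, 0]
    - [0, 0, 0]
    - [0, 0, 0]
  rotation:
    - [0, 0, 0]
    - [0, 0, 0]
    - [0, 0, 1]
    - [0, 0, 1]
    - [0, 0, 1]
  grip: [85, 85, 85, 85, 85]

```text
time: 1.45
eef_pos: [0.5413, 0.206, 0.171]
tcp_rot: [0.794, 0.608, -0.0, -0.0]
contact_force: [-0.4, -0.9, -0.6]
opening: 0.996
```

send_rows:
  translation:
    - [0, 0, 0]
    - [0, 0, 0]
    - [0, 0, 0]
    - [0, 0, 0]
    - [0, 0, 0]
  rotation:
    - [0, 0, 1]
    - [0, 0, 1]
    - [0, 0, 1]
    - [0, 0, 1]
    - [0, 0, 1]
  grip: [85, 85, 85, 85, 85]

```text
time: 2.08
eef_pos: [0.5415, 0.2058, 0.1711]
tcp_rot: [0.907, 0.421, -0.0, -0.0]
contact_force: [0.0, -0.1, -0.7]
opening: 1.0
```

send_rows:
  translation:
    - [0, 0, 0]
    - [0, 0, 0]
    - [0, 0, 0]
    - [0, 0, 0]
    - [0, 0, 0]
  rotation:
    - [0, 0, 1]
    - [0, 0, 1]
    - [0, 0, 1]
    - [0, 0, 0.2]
    - [0, 0, 0]
  grip: [85, 85, 85, 85, 85]

```text
time: 2.7
eef_pos: [0.5415, 0.2058, 0.1711]
tcp_rot: [0.956, 0.293, -0.0, -0.0]
contact_force: [0.2, -0.2, -0.6]
opening: 0.996
```

```bash
python3 - <<'E'
from h import *
s=ctrl.get_state(); c=eyes.read_camera("wrist"); cv2.imwrite("pics/w1.png",cv2.resize(c["image"][90:384,100:420],None,fx=2,fy=2,interpolation=cv2.INTER_CUBIC))
r=R.from_quat(s["tcp_rot"]).as_matrix(); print(s["time"],s["eef_pos"],r.round(3),np.degrees(np.arctan2(r[1,0],r[0,0])))
np.savez("w1.npz",p=s["eef_pos"],r=r)
E
```

```text
2.7 [0.5415308  0.20582309 0.17113445] [[ 0.828  0.56  -0.   ]
 [ 0.56  -0.828 -0.   ]
 [-0.    -0.    -1.   ]] 34.056017980358405
```

View pics/w1.png

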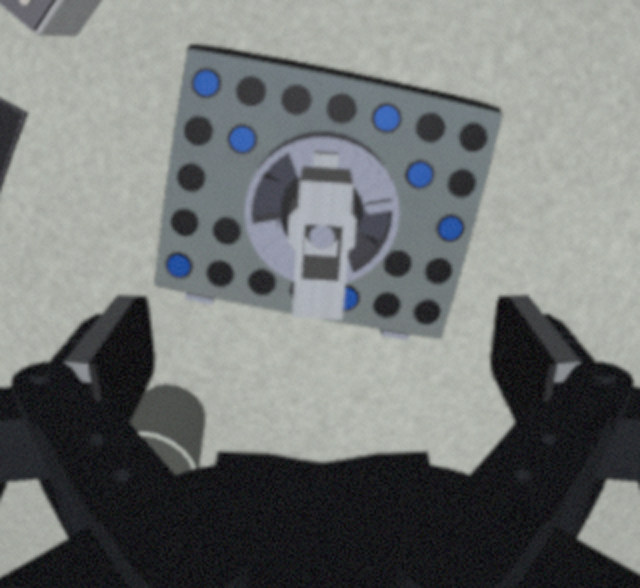

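The wrist view shows the bar nearly aligned with the tool. The stud tip is at crop pixel (321,237), the plate corners at (190,46), (500,108), (442,338) and (155,287), and the collar spans 245–399. A bright bar-top lug shows at (325,157).

```bash
cat >> h.py <<'E'
def wz(c,p,r,u,v,z):
    K=np.array(c["mtx"]);H=np.array(c["hand_eye"])
    x=np.array([(u-K[0,2]),(v-K[1,2])]);n=np.hypot(*x);t=n/K[0,0]
    d=np.r_[x/n*np.sin(t),np.cos(t)]
    o=r@H[:3,3]+p; d=r@H[:3,:3]@d
    return o+d*(z-o[2])/d[2]
E
python3 - <<'E'
from h import *
c=eyes.read_camera("wrist");D=np.load("w1.npz");p,r=D["p"],D["r"]
f=lambda u,v,z:wz(c,p,r,100+(u-.5)/2,90+(v-.5)/2,z)
def show(n,q):
    q=np.array(q);print(n,'ctr',q.mean(0).round(4),'tool',(r.T@(q.mean(0)-p)).round(4))
    for i in range(len(q)):
        d=q[(i+1)%len(q)]-q[i];print(' len',np.linalg.norm(d).round(4),'ang',np.degrees(np.arctan2(d[1],d[0])).round(1))
show('plate',[f(u,v,.05) for u,v in [(190,46),(500,108),(442,338),(155,287)]])
show('bar',[f(u,v,.12) for u,v in [(302,184),(352,184),(346,318),(293,315)]])
show('rim',[f(u,v,.07) for u,v in [(246,210),(399,212)]])
show('stud',[f(321,237,.102)])
E
```

```text
plate ctr [0.5412 0.2047 0.05  ] tool [-0.0009  0.0007  0.1211]
 len 0.1424 ang -67.0
 len 0.1166 ang -156.2
 len 0.1449 ang 113.2
 len 0.117 ang 22.5
bar ctr [0.5406 0.204  0.12  ] tool [-0.0018  0.001   0.0511]
 len 0.0167 ang -55.9
 len 0.0491 ang -147.5
 len 0.019 ang 120.5
 len 0.048 ang 29.6
rim ctr [0.5416 0.2049 0.07  ] tool [-0.0004  0.0008  0.1011]
 len 0.0652 ang -56.7
 len 0.0652 ang 123.3
stud ctr [0.5401 0.2046 0.102 ] tool [-0.0018  0.0002  0.0691]
 len 0.0 ang 0.0
```

send_rows:
  translation:
    - [-0.03, 0.02, 0.8]
    - [0, 0, 0.9]
    - [0, 0, 0.93]
    - [0, 0, 0]
    - [0, 0, 0]
  rotation:
    - [0, 0, 0.5]
    - [0, 0, 0]
    - [0, 0, 0]
    - [0, 0, 0]
    - [0, 0, 0]
  grip: [85, 85, 85, 60, 40]
  squeeze: 35

```text
time: 3.42
eef_pos: [0.5419, 0.205, 0.0934]
tcp_rot: [0.962, 0.272, 0.001, 0.0]
contact_force: [0.1, 0.6, 1.4]
opening: 0.595
```

send_rows:
  translation:
    - [0, 0, 0]
    - [0, 0, 0]
    - [0, 0, 0]
    - [0, 0, 0]
    - [0, 0, 0]
  rotation:
    - [0, 0, 0]
    - [0, 0, 0]
    - [0, 0, 0]
    - [0, 0, 0]
    - [0, 0, 0]
  grip: [30, 20, 12, 12, 12]

```text
time: 4.05
eef_pos: [0.5422, 0.2055, 0.0944]
tcp_rot: [0.962, 0.271, 0.001, -0.0]
contact_force: [-1.9, 1.8, 5.8]
opening: 0.203
```

```bash
python3 - <<'E'
from h import *
s=ctrl.get_state();print(s)
E
```

```text
{'time': 4.05, 'qpos': array([1.87031550e-01, 2.29084006e-01, 1.91536059e+00, 1.19366696e-03,
       9.94553521e-01, 1.20758446e+00]), 'dq': array([ 1.13934267e-04,  3.42852418e-04,  1.98204998e-03, -1.00578124e-03,
        1.05981344e-03, -7.85369813e-05]), 'joint_efforts': array([-1.28698848e+00, -3.11797786e+01, -2.33835697e+01, -4.58326461e-01,
       -4.27889982e-01, -1.98948488e-02]), 'eef_pos': array([0.54215952, 0.20554491, 0.09442931]), 'tcp_rot': array([ 9.62479329e-01,  2.71351447e-01,  1.33630437e-03, -3.84804685e-04]), 'contact_force': array([-1.90074307,  1.8291622 ,  5.80281852]), 'wrist_torque': array([ 0.30570697,  0.35182765, -0.02774403]), 'opening': 0.20255848679084085}
```

send_rows:
  translation:
    - [0, 0, 0]
    - [0, 0, 0]
    - [0, 0, 0]
    - [0, 0, 0]
    - [0, 0, 0]
  rotation:
    - [0, 0, -1]
    - [0, 0, -1]
    - [0, 0, -1]
    - [0, 0, -1]
    - [0, 0, -1]
  grip: [12, 12, 12, 12, 12]

```text
time: 4.68
eef_pos: [0.5425, 0.2057, 0.0944]
tcp_rot: [0.88, 0.474, 0.002, -0.0]
contact_force: [-0.8, 1.6, 5.5]
opening: 0.203
```

send_rows:
  translation:
    - [0, 0, 0]
    - [0, 0, 0]
    - [0, 0, 0]
    - [0, 0, 0]
    - [0, 0, 0]
  rotation:
    - [0, 0, -1]
    - [0, 0, -1]
    - [0, 0, -1]
    - [0, 0, -1]
    - [0, 0, -0.5]
  grip: [12, 12, 12, 12, 12]

```text
time: 5.3
eef_pos: [0.542, 0.2061, 0.0941]
tcp_rot: [0.771, 0.636, 0.002, -0.0]
contact_force: [-1.4, 3.3, 4.6]
opening: 0.202
```

```bash
cat > st.py <<'E'
from h import *
s=ctrl.get_state();r=R.from_quat(s["tcp_rot"]).as_matrix()
print(s["time"],s["eef_pos"].round(4),"az",np.degrees(np.arctan2(r[1,0],r[0,0])).round(1),s["contact_force"].round(1),s["wrist_torque"].round(2),s["opening"])
E
python3 st.py
```

```text
5.3 [0.542  0.2061 0.0941] az 79.0 [-1.4  3.3  4.6] [ 0.64  0.2  -0.1 ] 0.20177815766021925
```

send_rows:
  translation:
    - [0, 0, 0]
    - [0, 0, 0]
    - [0, 0, 0]
    - [0, 0, 0]
    - [0, 0, 0]
  rotation:
    - [0, 0, -1]
    - [0, 0, -1]
    - [0, 0, -1]
    - [0, 0, -0.7]
    - [0, 0, 0]
  grip: [12, 12, 12, 12, 12]

```text
time: 5.92
eef_pos: [0.5408, 0.2056, 0.0921]
tcp_rot: [0.66, 0.752, 0.0, -0.001]
contact_force: [-0.8, 4.1, -1.0]
opening: 0.205
```

```bash
python3 st.py
```

```text
5.925 [0.5408 0.2056 0.0921] az 97.4 [-0.8  4.1 -1. ] [0.77 0.13 0.01] 0.20489797596731663
```

The tool sank to its commanded height with no upward load, so the lugs are over the gaps. I'll lower it.

send_rows:
  translation:
    - [0.03, 0, 0.07]
    - [0, 0, 0.07]
    - [0, 0, 0.07]
    - [0, 0, 0.07]
    - [0, 0, 0]
  rotation:
    - [0, 0, 0]
    - [0, 0, 0]
    - [0, 0, 0]
    - [0, 0, 0]
    - [0, 0, 0]
  grip: [12, 12, 12, 12, 12]

```text
time: 6.55
eef_pos: [0.5409, 0.2057, 0.0845]
tcp_rot: [0.659, 0.752, -0.0, -0.0]
contact_force: [-4.6, 0.6, 4.6]
opening: 0.203
```

```bash
python3 st.py
```

```text
6.55 [0.5409 0.2057 0.0845] az 97.5 [-4.6  0.6  4.6] [0.26 0.86 0.02] 0.2026679598614779
```

The nut dropped 9.9 mm (10 expected). Now I'll run it forward 75° with a 5 mm descent.

send_rows:
  translation:
    - [0, -0.02, 0.011]
    - [0, 0, 0.011]
    - [0, 0, 0.011]
    - [0, 0, 0.011]
    - [0, 0, 0.011]
  rotation:
    - [0, 0, 1]
    - [0, 0, 1]
    - [0, 0, 1]
    - [0, 0, 1]
    - [0, 0, 1]
  grip: [12, 12, 12, 12, 12]

```text
time: 7.18
eef_pos: [0.542, 0.2058, 0.084]
tcp_rot: [0.807, 0.59, 0.002, 0.001]
contact_force: [-2.3, 1.3, 5.5]
opening: 0.205
```

```bash
python3 st.py
```

```text
7.175 [0.542  0.2058 0.084 ] az 72.4 [-2.3  1.3  5.5] [0.17 0.38 0.07] 0.20522070177498752
```

send_rows:
  translation:
    - [0, 0, 0.011]
    - [0, 0, 0.011]
    - [0, 0, 0.011]
    - [0, 0, 0.011]
    - [0, 0, 0.011]
  rotation:
    - [0, 0, 1]
    - [0, 0, 1]
    - [0, 0, 1]
    - [0, 0, 1]
    - [0, 0, 1]
  grip: [12, 12, 12, 12, 12]

```text
time: 7.8
eef_pos: [0.5423, 0.2051, 0.0817]
tcp_rot: [0.916, 0.402, 0.002, 0.001]
contact_force: [0.4, -0.3, 2.5]
opening: 0.205
```

```bash
python3 st.py; python3 - <<'E'
from h import *
c=eyes.read_camera("wrist")["image"]; cv2.imwrite("pics/w2.png",cv2.resize(c[90:384,100:420],None,fx=2,fy=2,interpolation=cv2.INTER_CUBIC))
E
```

```text
7.8 [0.5423 0.2051 0.0817] az 47.4 [ 0.4 -0.3  2.5] [-0.03 -0.01 -0.01] 0.20533930061950334
```

View pics/w2.png

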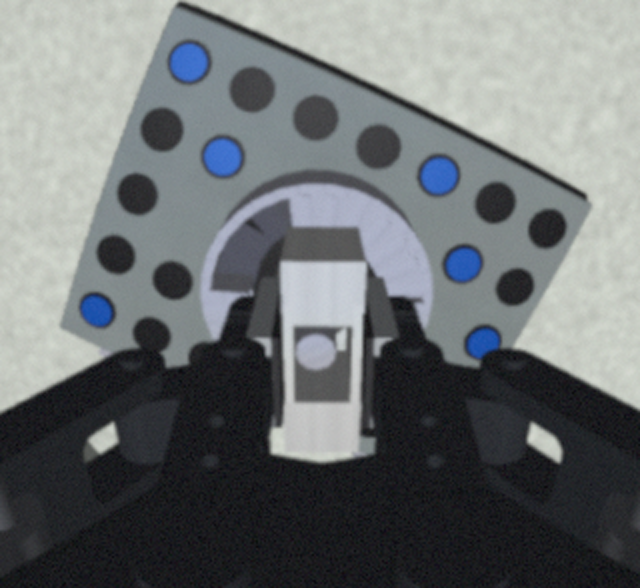

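The bar (about 285–370, 260–455) is square in the pads and no lug is on the rim, so the nut is running in the thread. I'll continue to the stop.

send_rows:
  translation:
    - [0, 0, 0.011]
    - [0, 0, 0.011]
    - [0, 0, 0.011]
    - [0, 0, 0.011]
    - [0, 0, 0.011]
  rotation:
    - [0, 0, 1]
    - [0, 0, 1]
    - [0, 0, 1]
    - [0, 0, 1]
    - [0, 0, 0.9]
  grip: [12, 12, 12, 12, 12]

```text
time: 8.48
eef_pos: [0.5415, 0.2054, 0.0796]
tcp_rot: [0.98, 0.2, 0.001, 0.001]
contact_force: [-1.7, 1.6, 3.2]
opening: 0.203
```

```bash
python3 st.py
```

```text
8.475 [0.5415 0.2054 0.0796] az 23.1 [-1.7  1.6  3.2] [0.32 0.26 0.93] 0.20340301471851696
```

send_rows:
  translation:
    - [0, 0, 0]
    - [0, 0, 0]
    - [0, 0, 0]
  rotation:
    - [0, 0, 0.4]
    - [0, 0, 0.4]
    - [0, 0, 0]
  grip: [12, 12, 12]

```text
time: 8.85
eef_pos: [0.5413, 0.2054, 0.0797]
tcp_rot: [0.986, 0.167, 0.001, 0.001]
contact_force: [-0.3, 0.5, 4.2]
opening: 0.205
```

```bash
python3 st.py
```

```text
8.85 [0.5413 0.2054 0.0797] az 19.2 [-0.3  0.5  4.2] [-0.05  0.09  1.6 ] 0.20485645525587123
```

It's at the stop: wrist torque rose to 1.6 N·m with z at 0.0797 (0.0795 expected). I'll release and retreat.

send_rows:
  translation:
    - [0, 0, 0]
    - [0, 0, 0]
    - [0, 0, 0]
    - [0, 0, 0]
    - [0, 0, 0]
  rotation:
    - [0, 0, 0]
    - [0, 0, 0]
    - [0, 0, 0]
    - [0, 0, 0]
    - [0, 0, 0]
  grip: [22, 35, 55, 75, 75]

```text
time: 9.48
eef_pos: [0.5404, 0.2056, 0.0788]
tcp_rot: [0.986, 0.165, -0.0, -0.0]
contact_force: [0.6, -0.3, -0.4]
opening: 0.883
```

send_rows:
  translation:
    - [0, 0, -0.5]
    - [0, 0, -0.9]
    - [0, 0, -0.9]
    - [0, 0, -0.7]
    - [0, 0, 0]
  rotation:
    - [0, 0, 0]
    - [0, 0, 0]
    - [0, 0, 0]
    - [0, 0, 0]
    - [0, 0, 0]
  grip: [80, 80, 80, 80, 80]

```text
time: 10.1
eef_pos: [0.5422, 0.2061, 0.1725]
tcp_rot: [0.986, 0.165, 0.003, -0.0]
contact_force: [0.4, -0.4, 0.1]
opening: 0.938
```

```bash
python3 st.py; python3 - <<'E'
from h import *
s=ctrl.get_state();c=eyes.read_camera("wrist"); cv2.imwrite("pics/w3.png",cv2.resize(c["image"][90:384,100:420],None,fx=2,fy=2,interpolation=cv2.INTER_CUBIC))
np.savez("w3.npz",p=s["eef_pos"],r=R.from_quat(s["tcp_rot"]).as_matrix())
E
```

```text
10.1 [0.5422 0.2061 0.1725] az 19.0 [ 0.4 -0.4  0.1] [0.02 0.04 0.03] 0.9381355694000287
```

View pics/w3.png

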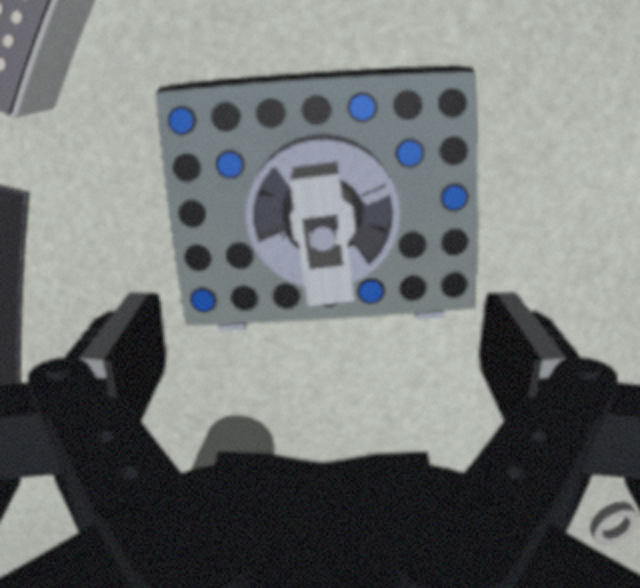

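The nut now sits low with no lug on the rim. The bar runs from (316,178) to (331,303). I'll check its angle against the plate edges.

```bash
python3 - <<'E'
from h import *
c=eyes.read_camera("wrist");D=np.load("w3.npz");p,r=D["p"],D["r"]
f=lambda u,v,z:wz(c,p,r,100+(u-.5)/2,90+(v-.5)/2,z)
def a(A,B,z):
    d=f(*A,z)-f(*B,z);return np.degrees(np.arctan2(d[1],d[0])).round(1),np.linalg.norm(d).round(4)
print('bar L,R',a((291,180),(306,305),.105),a((341,178),(355,300),.105))
print('plate L,R',a((158,90),(186,325),.05),a((473,70),(475,307),.05))
print('long',a((158,90),(473,70),.05),a((186,325),(475,307),.05))
E
```

```text
bar L,R (np.float64(24.9), np.float64(0.0492)) (np.float64(26.0), np.float64(0.048))
plate L,R (np.float64(22.2), np.float64(0.1161)) (np.float64(23.0), np.float64(0.1155))
long (np.float64(112.6), np.float64(0.1429)) (np.float64(112.9), np.float64(0.1446))
```

The bar reads 25.4° against 22.7° for the rack. That's near measurement noise, but it may have sprung back 2–3°. There's ample time, so I'll regrip it aligned and snug it up.

send_rows:
  translation:
    - [0, 0, 0.7]
    - [0, 0, 0.9]
    - [0, 0, 0.9]
    - [0, 0, 0.45]
    - [0, 0, 0]
  rotation:
    - [0, 0, -0.9]
    - [0, 0, 0]
    - [0, 0, 0]
    - [0, 0, 0]
    - [0, 0, 0]
  grip: [80, 80, 80, 80, 60]
  squeeze: 50

```text
time: 10.82
eef_pos: [0.5393, 0.2054, 0.0788]
tcp_rot: [0.979, 0.204, -0.002, -0.0]
contact_force: [-0.1, -0.8, 0.6]
opening: 0.748
```

send_rows:
  translation:
    - [0, 0, 0]
    - [0, 0, 0]
    - [0, 0, 0]
    - [0, 0, 0]
    - [0, 0, 0]
  rotation:
    - [0, 0, 0]
    - [0, 0, 0]
    - [0, 0, 0]
    - [0, 0, 0]
    - [0, 0, 0]
  grip: [40, 20, 12, 12, 12]

```text
time: 11.45
eef_pos: [0.5414, 0.2058, 0.0818]
tcp_rot: [0.979, 0.204, 0.001, 0.0]
contact_force: [0.7, -0.9, 5.2]
opening: 0.2
```

```bash
python3 st.py
```

```text
11.45 [0.5414 0.2058 0.0818] az 23.5 [ 0.7 -0.9  5.2] [-0.11  0.09  0.19] 0.20013761251943377
```

send_rows:
  translation:
    - [0, 0, 0]
    - [0, 0, 0]
    - [0, 0, 0]
  rotation:
    - [0, 0, 0.2]
    - [0, 0, 0.2]
    - [0, 0, 0]
  grip: [12, 12, 12]

```text
time: 11.82
eef_pos: [0.5414, 0.2057, 0.0818]
tcp_rot: [0.982, 0.188, 0.001, 0.0]
contact_force: [-1.0, -0.4, 6.0]
opening: 0.2
```

```bash
python3 st.py
```

```text
11.825 [0.5414 0.2057 0.0818] az 21.7 [-1.  -0.4  6. ] [-0.04  0.08  0.6 ] 0.1999251696314049
```

Torque rises from 0.19 to 0.6 N·m between 23.5° and 21.7°, so the nut is on its stop near the rack's x axis. I'll release, retreat and verify.

send_rows:
  translation:
    - [0, 0, 0]
    - [0, 0, 0]
    - [0, 0, 0]
    - [0, 0, 0]
    - [0, 0, 0]
  rotation:
    - [0, 0, 0]
    - [0, 0, 0]
    - [0, 0, 0]
    - [0, 0, 0]
    - [0, 0, 0]
  grip: [20, 30, 50, 80, 80]

```text
time: 12.45
eef_pos: [0.5404, 0.2056, 0.0804]
tcp_rot: [0.982, 0.186, -0.0, -0.0]
contact_force: [-0.1, 0.8, -0.7]
opening: 0.928
```

send_rows:
  translation:
    - [0, 0, -0.5]
    - [0, 0, -0.9]
    - [0, 0, -0.9]
    - [0, 0, -0.7]
    - [0, 0, 0]
  rotation:
    - [0, 0, 0]
    - [0, 0, 0]
    - [0, 0, 0]
    - [0, 0, 0]
    - [0, 0, 0]
  grip: [80, 80, 80, 80, 80]

```text
time: 13.08
eef_pos: [0.5422, 0.206, 0.174]
tcp_rot: [0.982, 0.187, 0.003, -0.0]
contact_force: [-0.2, -0.5, -0.8]
opening: 0.938
```

send_rows:
  translation:
    - [0, 0, 0]
    - [0, 0, 0]
    - [0, 0, 0]
    - [0, 0, 0]
  rotation:
    - [0, 0, 0]
    - [0, 0, 0]
    - [0, 0, 0]
    - [0, 0, 0]
  grip: [80, 80, 80, 80]

```text
time: 13.58
eef_pos: [0.5403, 0.2056, 0.1699]
tcp_rot: [0.982, 0.187, -0.001, 0.0]
contact_force: [0.0, 0.0, -0.4]
opening: 0.939
```

```bash
python3 st.py; python3 - <<'E'
from h import *
s=ctrl.get_state();c=eyes.read_camera("wrist"); cv2.imwrite("pics/w4.png",cv2.resize(c["image"][110:270,170:370],None,fx=4,fy=3.75,interpolation=cv2.INTER_CUBIC))
np.savez("w4.npz",p=s["eef_pos"],r=R.from_quat(s["tcp_rot"]).as_matrix())
E
```

```text
13.575 [0.5403 0.2056 0.1699] az 21.5 [ 0.   0.  -0.4] [-0.    0.02  0.07] 0.9391513043086859
```

View pics/w4.png

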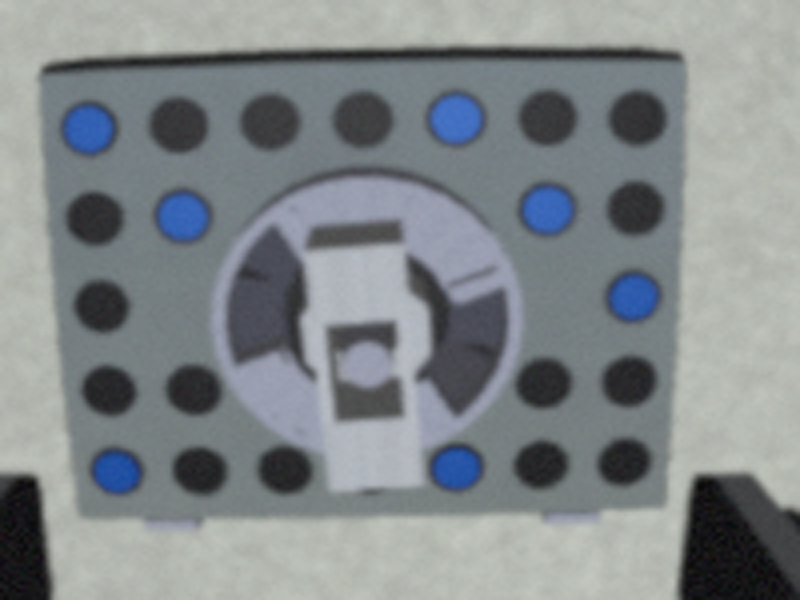

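Bar edges run (305,248)→(330,492) and (403,243)→(424,487). Plate corners are (43,72), (684,62), (665,507) and (80,517). The stud tip is at (367,363).

```bash
python3 - <<'E'
from h import *
c=eyes.read_camera("wrist");D=np.load("w4.npz");p,r=D["p"],D["r"]
f=lambda u,v,z:wz(c,p,r,170+u/4-.4,110+v/3.75-.4,z)
def a(A,B,z):
    d=f(*A,z)-f(*B,z);return np.degrees(np.arctan2(d[1],d[0])).round(1),np.linalg.norm(d).round(4)
for z in (.105,.110):print('bar L,R',a((305,248),(330,492),z),a((403,243),(424,487),z))
print('plate L,R',a((43,72),(80,517),.05),a((684,62),(665,507),.05))
print('long',a((43,72),(684,62),.05),a((80,517),(665,507),.05))
print('bar',np.mean([f(u,v,.105) for u,v in [(305,248),(330,492),(403,243),(424,487)]],0),'stud',f(367,363,.102))
E
```

```text
bar L,R (np.float64(26.1), np.float64(0.0504)) (np.float64(26.6), np.float64(0.0503))
bar L,R (np.float64(26.1), np.float64(0.0491)) (np.float64(26.6), np.float64(0.0491))
plate L,R (np.float64(22.3), np.float64(0.1152)) (np.float64(22.9), np.float64(0.1148))
long (np.float64(112.5), np.float64(0.1435)) (np.float64(112.6), np.float64(0.1446))
bar [0.53988196 0.20452905 0.105     ] stud [0.54075989 0.20464572 0.102     ]
```

The bar reads 26.3° against 22.6° for the rack, and the offset is consistent. Either it springs back or it isn't quite home. I'll regrip at the bar's own angle with more squeeze and turn in small steps, watching torque.

send_rows:
  translation:
    - [0, 0, 0.7]
    - [0, 0, 0.9]
    - [0, 0, 0.9]
    - [0, 0, 0.5]
    - [0, 0, 0]
  rotation:
    - [0, 0, -0.96]
    - [0, 0, 0]
    - [0, 0, 0]
    - [0, 0, 0]
    - [0, 0, 0]
  grip: [80, 80, 80, 80, 60]
  squeeze: 90

```text
time: 14.3
eef_pos: [0.5397, 0.2055, 0.0793]
tcp_rot: [0.974, 0.227, -0.001, -0.0]
contact_force: [0.3, 0.2, 0.9]
opening: 0.75
```

send_rows:
  translation:
    - [0, 0, 0]
    - [0, 0, 0]
    - [0, 0, 0]
    - [0, 0, 0]
    - [0, 0, 0]
  rotation:
    - [0, 0, 0]
    - [0, 0, 0]
    - [0, 0, 0]
    - [0, 0, 0]
    - [0, 0, 0]
  grip: [40, 20, 12, 12, 12]

```text
time: 14.92
eef_pos: [0.5414, 0.2058, 0.0819]
tcp_rot: [0.974, 0.228, 0.001, 0.0]
contact_force: [0.1, 0.0, 6.3]
opening: 0.19
```

```bash
python3 st.py
```

```text
14.925 [0.5414 0.2058 0.0819] az 26.3 [0.1 0.  6.3] [-0.02  0.18  0.06] 0.1900535987015669
```

send_rows:
  translation:
    - [0, 0, 0]
    - [0, 0, 0]
  rotation:
    - [0, 0, 0.3]
    - [0, 0, 0]
  grip: [12, 12]

```text
time: 15.18
eef_pos: [0.5414, 0.2058, 0.0819]
tcp_rot: [0.977, 0.215, 0.001, 0.0]
contact_force: [-0.4, 0.3, 6.0]
opening: 0.188
```

```bash
python3 st.py
```

```text
15.175 [0.5414 0.2058 0.0819] az 24.9 [-0.4  0.3  6. ] [-0.05  0.14  0.23] 0.1884453530220583
```

send_rows:
  translation:
    - [0, 0, 0]
    - [0, 0, 0]
  rotation:
    - [0, 0, 0.4]
    - [0, 0, 0]
  grip: [12, 12]

```text
time: 15.42
eef_pos: [0.5414, 0.2058, 0.0819]
tcp_rot: [0.98, 0.2, 0.001, 0.001]
contact_force: [-0.1, -0.2, 4.8]
opening: 0.194
```

```bash
python3 st.py
```

```text
15.425 [0.5414 0.2058 0.0819] az 23.0 [-0.1 -0.2  4.8] [0.   0.12 0.75] 0.19418005324011825
```

send_rows:
  translation:
    - [0, 0, 0]
    - [0, 0, 0]
    - [0, 0, 0]
  rotation:
    - [0, 0, 0.4]
    - [0, 0, 0.4]
    - [0, 0, 0]
  grip: [12, 12, 12]

```text
time: 15.8
eef_pos: [0.5415, 0.2057, 0.0819]
tcp_rot: [0.986, 0.169, 0.001, 0.002]
contact_force: [-0.0, 0.5, 5.1]
opening: 0.189
```

```bash
python3 st.py;  python3 - <<'E'
from h import *
s=ctrl.get_state();c=eyes.read_camera("wrist"); cv2.imwrite("pics/w5.png",cv2.resize(c["image"][150:350,150:370],None,fx=3.5,fy=3,interpolation=cv2.INTER_CUBIC))
np.savez("w5.npz",p=s["eef_pos"],r=R.from_quat(s["tcp_rot"]).as_matrix())
E
```

```text
15.8 [0.5415 0.2057 0.0819] az 19.4 [-0.   0.5  5.1] [0.07 0.1  1.94] 0.18926449891520766
```

View pics/w5.png

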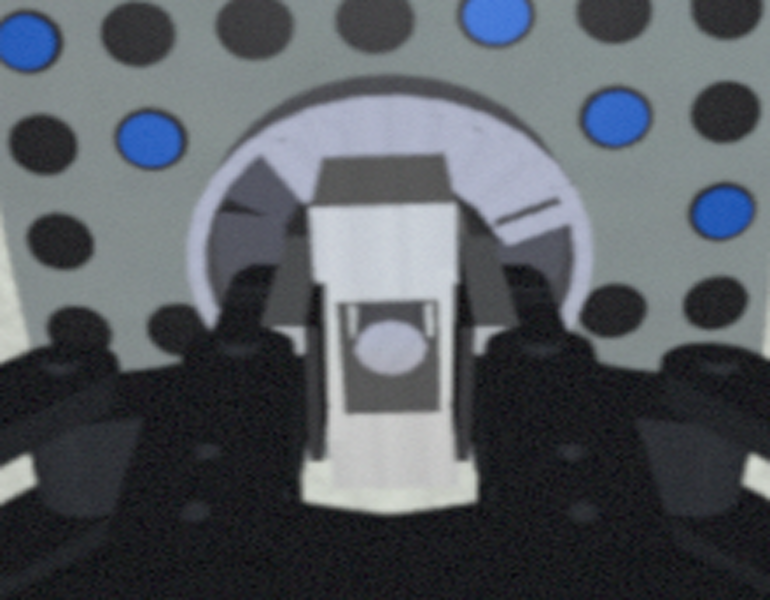

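Torque climbs linearly to 1.94 N·m at a tool azimuth of 19.4°, so it's a solid stop. I'll read the bar angle under load: edges (309,207)→(333,488) and (457,205)→(458,488).

```bash
python3 - <<'E'
from h import *
c=eyes.read_camera("wrist");D=np.load("w5.npz");p,r=D["p"],D["r"]
f=lambda u,v,z:wz(c,p,r,150+u/3.5-.4,150+v/3-.4,z)
def a(A,B,z):
    d=f(*A,z)-f(*B,z);return np.degrees(np.arctan2(d[1],d[0])).round(1),np.linalg.norm(d).round(4)
for z in (.105,.110):print('bar',a((309,207),(333,488),z),a((457,205),(458,488),z))
# end edge and slot
print('end',a((309,207),(457,205),.105),'slot',a((337,302),(347,412),.105),a((440,300),(438,411),.105))
E
```

```text
bar (np.float64(21.6), np.float64(0.0495)) (np.float64(21.2), np.float64(0.0499))
bar (np.float64(21.6), np.float64(0.0474)) (np.float64(21.2), np.float64(0.0478))
end (np.float64(110.4), np.float64(0.018)) slot (np.float64(22.3), np.float64(0.0193)) (np.float64(19.8), np.float64(0.0195))
```

send_rows:
  translation:
    - [0, 0, 0]
    - [0, 0, 0]
  rotation:
    - [0, 0, -0.3]
    - [0, 0, 0]
  grip: [12, 12]

```text
time: 16.15
eef_pos: [0.5415, 0.2057, 0.0819]
tcp_rot: [0.984, 0.181, 0.001, 0.001]
contact_force: [-0.8, 0.3, 4.9]
opening: 0.19
```

```bash
python3 st.py
```

```text
16.15 [0.5415 0.2057 0.0819] az 20.8 [-0.8  0.3  4.9] [0.01 0.16 1.45] 0.19015156607161282
```

send_rows:
  translation:
    - [0, 0, 0]
    - [0, 0, 0]
  rotation:
    - [0, 0, -0.3]
    - [0, 0, 0]
  grip: [12, 12]

```text
time: 16.4
eef_pos: [0.5415, 0.2057, 0.0819]
tcp_rot: [0.981, 0.192, 0.001, 0.001]
contact_force: [-0.8, 0.3, 5.4]
opening: 0.19
```

```bash
python3 st.py
```

```text
16.4 [0.5415 0.2057 0.0819] az 22.1 [-0.8  0.3  5.4] [0.05 0.14 1.05] 0.1895273315259058
```

The torque is elastic and extrapolates to zero near 25.3°, so the nut bears on something there. I'll unload, release, and calibrate by viewing the done rack's home nut the same way.

send_rows:
  translation:
    - [0, 0, 0]
    - [0, 0, 0]
    - [0, 0, 0]
    - [0, 0, 0]
    - [0, 0, 0]
  rotation:
    - [0, 0, -0.3]
    - [0, 0, 0]
    - [0, 0, 0]
    - [0, 0, 0]
    - [0, 0, 0]
  grip: [12, 12, 30, 60, 80]

```text
time: 17.02
eef_pos: [0.5401, 0.2056, 0.08]
tcp_rot: [0.979, 0.202, -0.0, -0.0]
contact_force: [0.3, -0.6, 0.2]
opening: 0.769
```

send_rows:
  translation:
    - [0, 0, 0]
    - [0, 0, -0.9]
    - [0, 0, -1]
    - [0, 0, -1]
    - [0, 0, 0]
  rotation:
    - [0, 0, 0]
    - [0, 0, 0]
    - [0, 0, 0]
    - [0, 0, 0]
    - [0, 0, 0]
  grip: [80, 80, 80, 80, 80]

```text
time: 17.65
eef_pos: [0.5424, 0.206, 0.1706]
tcp_rot: [0.979, 0.202, 0.003, 0.0]
contact_force: [-1.5, 1.3, -0.7]
opening: 0.937
```

send_rows:
  translation:
    - [0, 0, 0]
    - [0, 0, 0]
  rotation:
    - [0, 0, 0]
    - [0, 0, 0]
  grip: [80, 80]

```text
time: 17.9
eef_pos: [0.5394, 0.2054, 0.1656]
tcp_rot: [0.979, 0.202, -0.002, -0.0]
contact_force: [0.0, -0.3, -0.6]
opening: 0.934
```

```bash
python3 st.py;  python3 - <<'E'
from h import *
s=ctrl.get_state();c=eyes.read_camera("wrist"); cv2.imwrite("pics/w6raw.png",c["image"])
np.savez("w6.npz",p=s["eef_pos"],r=R.from_quat(s["tcp_rot"]).as_matrix())
E
```

```text
17.9 [0.5394 0.2054 0.1656] az 23.3 [ 0.  -0.3 -0.6] [ 0.1  -0.    0.01] 0.93444710938293
```

send_rows:
  translation:
    - [-0.3, 0.93, 0]
    - [-0.3, 0.93, 0]
    - [-0.3, 0.93, 0]
    - [-0.3, 0.93, 0]
    - [-0.3, 0.93, 0]
  rotation:
    - [0, 0, 0]
    - [0, 0, 0]
    - [0, 0, 0]
    - [0, 0, 0]
    - [0, 0, 0]
  grip: [80, 80, 80, 80, 80]

```text
time: 18.58
eef_pos: [0.5538, 0.0588, 0.1664]
tcp_rot: [0.979, 0.202, -0.001, -0.0]
contact_force: [0.3, -0.3, 0.1]
opening: 0.937
```

send_rows:
  translation:
    - [-0.3, 0.93, 0]
    - [-0.3, 0.93, 0]
    - [-0.3, 0.93, 0]
    - [-0.3, 0.93, 0]
    - [-0.3, 0.93, 0]
  rotation:
    - [0, 0, 0]
    - [0, 0, 0]
    - [0, 0, 0]
    - [0, 0, 0]
    - [0, 0, 0]
  grip: [80, 80, 80, 80, 80]

```text
time: 19.2
eef_pos: [0.5677, -0.087, 0.1663]
tcp_rot: [0.979, 0.202, -0.001, -0.0]
contact_force: [-0.7, -0.5, -0.3]
opening: 0.94
```

send_rows:
  translation:
    - [-0.3, 0.93, 0]
    - [-0.3, 0.93, 0]
    - [-0.3, 0.93, 0]
    - [0, 0, 0]
    - [0, 0, 0]
  rotation:
    - [0, 0, 0]
    - [0, 0, 0]
    - [0, 0, 0]
    - [0, 0, 1]
    - [0, 0, 1]
  grip: [80, 80, 80, 80, 80]

```text
time: 19.82
eef_pos: [0.576, -0.1741, 0.1661]
tcp_rot: [0.993, 0.114, -0.001, -0.001]
contact_force: [-0.4, 0.1, 0.2]
opening: 0.936
```

send_rows:
  translation:
    - [0, 0, 0]
    - [0, 0, 0]
    - [0, 0, 0]
    - [0, 0, 0]
    - [0, 0, 0]
  rotation:
    - [0, 0, 1]
    - [0, 0, 1]
    - [0, 0, 1]
    - [0, 0, 1]
    - [0, 0, 0]
  grip: [80, 80, 80, 80, 80]

```text
time: 20.45
eef_pos: [0.5761, -0.1736, 0.1664]
tcp_rot: [0.998, -0.058, -0.001, -0.0]
contact_force: [-0.2, 0.7, 1.2]
opening: 0.934
```

```bash
python3 st.py;  python3 - <<'E'
from h import *
s=ctrl.get_state();c=eyes.read_camera("wrist"); cv2.imwrite("pics/w7raw.png",c["image"])
np.savez("w7.npz",p=s["eef_pos"],r=R.from_quat(s["tcp_rot"]).as_matrix())
g=lambda n:cv2.resize(cv2.imread(n)[100:270,190:330],None,fx=2.8,fy=3.5,interpolation=cv2.INTER_CUBIC)
cv2.imwrite("pics/w67.png",np.hstack([g("pics/w6raw.png"),g("pics/w7raw.png")]))
E
```

```text
20.45 [ 0.5761 -0.1736  0.1664] az -6.6 [-0.2  0.7  1.2] [ 0.04 -0.03  0.01] 0.9342815640496753
```

View pics/w67.png

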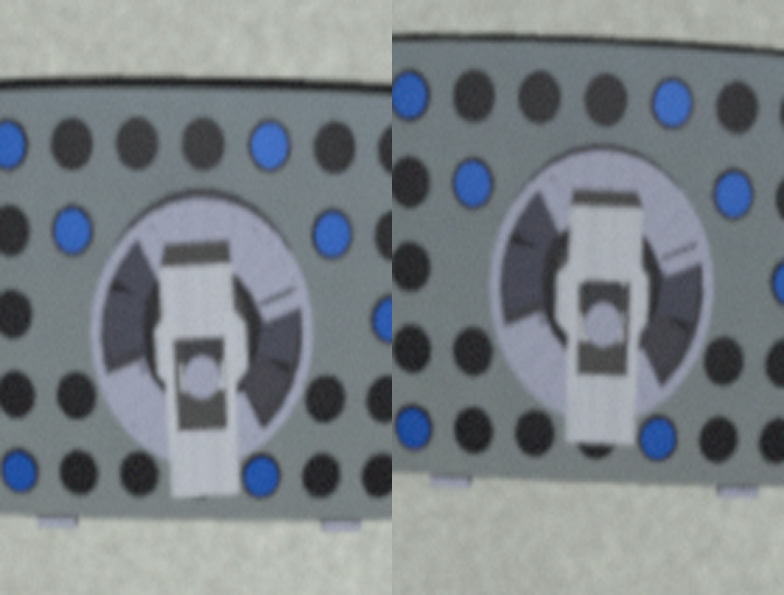

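Left: my nut. Right: the done nut. Both look alike and low, so I'll compare bar against rack angles identically in both.

```bash
python3 - <<'E'
from h import *
c=eyes.read_camera("wrist")
def go(n,x0,bars,rows):
    D=np.load(n);p,r=D["p"],D["r"]
    f=lambda q,z:wz(c,p,r,190+(q[0]-x0)/2.8-.3,100+q[1]/3.5-.3,z)
    a=lambda A,B,z:np.degrees(np.arctan2(*(f(A,z)-f(B,z))[[1,0]]))
    b=[a(*e,.105) for e in bars]; w=[a(*e,.05)-90 for e in rows]
    pt=np.mean([f(q,.105) for e in bars for q in e],0)
    print(n,'bar',np.round(b,1),'rack',np.round(w,1),'diff',np.mean(b)-np.mean(w),'barctr',pt.round(4),'len',[np.linalg.norm(f(A,.105)-f(B,.105)).round(4) for A,B in bars])
go("w6.npz",0,[((160,265),(173,497)),((231,263),(239,495))],[((8,145),(334,147)),((19,471),(321,475))])
go("w7.npz",392,[((572,207),(567,442)),((642,206),(634,444))],[((410,95),(737,107)),((414,428),(718,440))])
E
```

```text
w6.npz bar [26.5 26.4] rack [22.8 22.9] diff 3.59502098248867 barctr [0.5401 0.2046 0.105 ] len [np.float64(0.0502), np.float64(0.0502)]
w7.npz bar [-8.5 -8.1] rack [-8.5 -8.4] diff 0.1606692246616923 barctr [ 0.5875 -0.1787  0.105 ] len [np.float64(0.0494), np.float64(0.0501)]
```

```bash
python3 - <<'E'
from h import *
c=eyes.read_camera("wrist");D=np.load("w5.npz");p,r=D["p"],D["r"]
f=lambda q,z:wz(c,p,r,150+q[0]/3.5-.4,150+q[1]/3-.4,z)
a=lambda A,B,z:np.degrees(np.arctan2(*(f(A,z)-f(B,z))[[1,0]]))
print('rack',[round(a(*e,.05)-90,1) for e in [((42,145),(726,112)),((60,242),(722,212)),((79,330),(714,303)),((138,34),(727,8))]])
print('rack by cols',[round(a(*e,.05),1) for e in [((27,41),(79,330)),((727,8),(714,303))]], 'stud',f((390,348),.102),p)
E
```

```text
rack [np.float64(22.7), np.float64(22.6), np.float64(22.5), np.float64(22.6)]
rack by cols [np.float64(22.8), np.float64(22.4)] stud [0.54075742 0.20475797 0.102     ] [0.5414889  0.20570596 0.08191149]
```

The check is unbiased: the done nut reads 0.2°, while mine reads 3.6° short after release. Under load it was at 21.4° (home), so it recoils when the clamped jaws let go. I'll go back and push it home with loosely closed jaws, then ease off slowly so nothing kicks or drags it.

send_rows:
  translation:
    - [0, 0, 0]
    - [0, 0, 0]
    - [0, 0, 0]
    - [0, 0, 0]
    - [0, 0, 0]
  rotation:
    - [0, 0, -1]
    - [0, 0, -1]
    - [0, 0, -1]
    - [0, 0, -1]
    - [0, 0, -1]
  grip: [80, 80, 80, 80, 80]

```text
time: 21.22
eef_pos: [0.5765, -0.1737, 0.1673]
tcp_rot: [0.987, 0.161, -0.0, -0.0]
contact_force: [0.1, 0.3, -0.2]
opening: 0.935
```

send_rows:
  translation:
    - [0, 0, 0]
    - [0.3, -0.93, 0]
    - [0.3, -0.93, 0]
    - [0.3, -0.93, 0]
    - [0.3, -0.93, 0]
  rotation:
    - [0, 0, -1]
    - [0, 0, 0]
    - [0, 0, 0]
    - [0, 0, 0]
    - [0, 0, 0]
  grip: [80, 80, 80, 80, 80]

```text
time: 21.85
eef_pos: [0.5652, -0.0561, 0.1674]
tcp_rot: [0.979, 0.202, -0.0, -0.0]
contact_force: [0.1, -0.7, -0.3]
opening: 0.932
```

send_rows:
  translation:
    - [0.3, -0.93, 0]
    - [0.3, -0.93, 0]
    - [0.3, -0.93, 0]
    - [0.3, -0.93, 0]
    - [0.3, -0.93, 0]
  rotation:
    - [0, 0, 0]
    - [0, 0, 0]
    - [0, 0, 0]
    - [0, 0, 0]
    - [0, 0, 0]
  grip: [80, 80, 80, 80, 80]

```text
time: 22.48
eef_pos: [0.5514, 0.0898, 0.1675]
tcp_rot: [0.979, 0.202, 0.0, -0.0]
contact_force: [0.2, 0.1, 0.9]
opening: 0.935
```

send_rows:
  translation:
    - [0.3, -0.93, 0]
    - [0.3, -0.93, 0]
    - [0.3, -0.93, 0]
    - [0.3, -0.9, 0]
    - [0, 0, 0]
  rotation:
    - [0, 0, 0]
    - [0, 0, 0]
    - [0, 0, 0]
    - [0, 0, 0]
    - [0, 0, 0]
  grip: [80, 80, 80, 80, 80]

```text
time: 23.1
eef_pos: [0.5405, 0.2062, 0.1674]
tcp_rot: [0.979, 0.204, -0.0, -0.0]
contact_force: [0.5, -1.0, -0.3]
opening: 0.939
```

```bash
python3 st.py
```

```text
23.1 [0.5405 0.2062 0.1674] az 23.5 [ 0.5 -1.  -0.3] [-0.01 -0.03 -0.02] 0.9392851468726601
```

send_rows:
  translation:
    - [-0.017, 0.045, 0.9]
    - [0, 0, 0.95]
    - [0, 0, 0.95]
    - [0, 0, 0]
    - [0, 0, 0]
  rotation:
    - [0, 0, -0.5]
    - [0, 0, 0]
    - [0, 0, 0]
    - [0, 0, 0]
    - [0, 0, 0]
  grip: [80, 80, 60, 40, 30]
  squeeze: 60

```text
time: 23.72
eef_pos: [0.5418, 0.203, 0.0846]
tcp_rot: [0.975, 0.223, 0.001, 0.0]
contact_force: [-0.0, 0.2, 0.1]
opening: 0.354
```

send_rows:
  translation:
    - [0, 0, 0]
    - [0, 0, 0]
    - [0, 0, 0]
    - [0, 0, 0]
  rotation:
    - [0, 0, 0]
    - [0, 0, 0]
    - [0, 0, 0]
    - [0, 0, 0]
  grip: [24, 21, 21, 21]

```text
time: 24.22
eef_pos: [0.541, 0.2034, 0.0837]
tcp_rot: [0.975, 0.223, 0.0, 0.0]
contact_force: [-0.1, -1.0, -0.6]
opening: 0.243
```

```bash
python3 st.py
```

```text
24.225 [0.541  0.2034 0.0837] az 25.8 [-0.1 -1.  -0.6] [ 0.   -0.01 -0.  ] 0.24275372864128902
```

send_rows:
  translation:
    - [0, 0, 0]
    - [0, 0, 0]
    - [0, 0, 0]
  rotation:
    - [0, 0, 0.6]
    - [0, 0, 0.6]
    - [0, 0, 0]
  grip: [21, 21, 21]

```text
time: 24.6
eef_pos: [0.5405, 0.2036, 0.0834]
tcp_rot: [0.985, 0.172, -0.001, -0.0]
contact_force: [-1.3, 0.5, 0.2]
opening: 0.244
```

```bash
python3 st.py
```

```text
24.6 [0.5405 0.2036 0.0834] az 19.8 [-1.3  0.5  0.2] [0.19 0.27 0.03] 0.24388639479097016
```

send_rows:
  translation:
    - [0, -0.035, 0]
    - [0, 0, 0]
    - [0, 0, 0]
  rotation:
    - [0, 0, 0.5]
    - [0, 0, 0.5]
    - [0, 0, 0]
  grip: [21, 21, 21]

```text
time: 24.98
eef_pos: [0.5402, 0.2043, 0.0835]
tcp_rot: [0.991, 0.13, -0.0, 0.0]
contact_force: [-1.6, 0.0, 1.4]
opening: 0.242
```

```bash
python3 st.py
```

```text
24.975 [0.5402 0.2043 0.0835] az 15.0 [-1.6  0.   1.4] [-0.01  0.35  0.38] 0.24227447384506687
```

send_rows:
  translation:
    - [0, 0, 0]
    - [0, 0, 0]
    - [0, 0, 0]
  rotation:
    - [0, 0, 0.5]
    - [0, 0, 0.5]
    - [0, 0, 0]
  grip: [21, 21, 21]

```text
time: 25.35
eef_pos: [0.54, 0.2043, 0.0835]
tcp_rot: [0.996, 0.088, -0.001, 0.001]
contact_force: [-2.1, -0.9, 2.5]
opening: 0.248
```

```bash
python3 st.py
```

```text
25.35 [0.54   0.2043 0.0835] az 10.1 [-2.1 -0.9  2.5] [-0.01  0.62  1.19] 0.24788356496528738
```

Loaded to 1.2 N·m against the stop. Now I'll ease back slowly, then look before opening.

send_rows:
  translation:
    - [0, 0, 0]
    - [0, 0, 0]
    - [0, 0, 0]
    - [0, 0, 0]
    - [0, 0, 0]
  rotation:
    - [0, 0, -0.3]
    - [0, 0, -0.3]
    - [0, 0, -0.3]
    - [0, 0, -0.3]
    - [0, 0, -0.3]
  grip: [21, 21, 21, 21, 21]

```text
time: 25.98
eef_pos: [0.5408, 0.2045, 0.0834]
tcp_rot: [0.989, 0.15, 0.0, -0.0]
contact_force: [-1.7, 1.1, 0.5]
opening: 0.244
```

send_rows:
  translation:
    - [0, 0, 0]
    - [0, 0, 0]
    - [0, 0, 0]
    - [0, 0, 0]
  rotation:
    - [0, 0, -0.3]
    - [0, 0, -0.3]
    - [0, 0, -0.3]
    - [0, 0, 0]
  grip: [21, 21, 21, 21]

```text
time: 26.48
eef_pos: [0.541, 0.2044, 0.0837]
tcp_rot: [0.982, 0.189, 0.001, -0.0]
contact_force: [-0.5, -0.3, 0.3]
opening: 0.246
```

```bash
python3 st.py;  python3 - <<'E'
from h import *
s=ctrl.get_state();c=eyes.read_camera("wrist"); cv2.imwrite("pics/w8.png",cv2.resize(c["image"][150:350,150:370],None,fx=3.5,fy=3,interpolation=cv2.INTER_CUBIC))
np.savez("w8.npz",p=s["eef_pos"],r=R.from_quat(s["tcp_rot"]).as_matrix())
E
```

```text
26.475 [0.541  0.2044 0.0837] az 21.8 [-0.5 -0.3  0.3] [ 0.02  0.01 -0.01] 0.24582507838623965
```

View pics/w8.png

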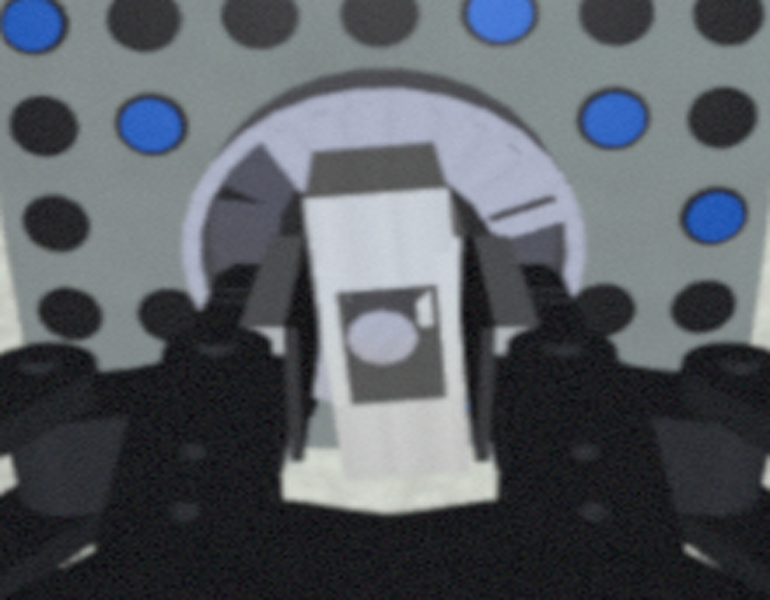

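```bash
python3 - <<'E'
from h import *
c=eyes.read_camera("wrist");D=np.load("w8.npz");p,r=D["p"],D["r"]
f=lambda q,z:wz(c,p,r,150+q[0]/3.5-.4,150+q[1]/3-.4,z)
a=lambda A,B,z:np.degrees(np.arctan2(*(f(A,z)-f(B,z))[[1,0]]))
print('bar',a((303,198),(344,478),.105),a((449,187),(469,472),.105),'end',a((303,198),(449,187),.105)-90,'slot',a((338,294),(352,405),.105),a((436,287),(444,396),.105))
q=np.array([[303,198],[344,478],[449,187],[469,472]]);print(np.mean([f(x,.105) for x in q],0),f((383,338),.102))
E
```

```text
bar 26.672825495289562 26.388816381596317 end 27.162493402601882 slot 26.219587484616962 26.098611125077642
[0.54114683 0.20331112 0.105     ] [0.54050855 0.20437782 0.102     ]
```

The bar still rests at 26.5°, the same as after the earlier releases. One more try: clamp, press down about 15 N while turning to seat the thread, unwind the torque while still pressing, then open.

send_rows:
  translation:
    - [0, 0, 0]
    - [0, 0, 0]
    - [0, 0, 0.1]
    - [0, 0, 0.1]
    - [0, 0, 0]
  rotation:
    - [0, 0, -0.9]
    - [0, 0, 0]
    - [0, 0, 0]
    - [0, 0, 0]
    - [0, 0, 0]
  grip: [21, 12, 12, 12, 12]
  squeeze: 90

```text
time: 27.2
eef_pos: [0.5411, 0.2047, 0.0833]
tcp_rot: [0.974, 0.227, -0.001, 0.0]
contact_force: [-12.0, -2.9, 25.9]
opening: 0.19
```

```bash
python3 st.py
```

```text
27.2 [0.5411 0.2047 0.0833] az 26.3 [-12.   -2.9  25.9] [-0.31  2.22  0.12] 0.1897182033540561
```

send_rows:
  translation:
    - [0, 0, 0]
    - [0, 0, 0]
    - [0, 0, 0]
  rotation:
    - [0, 0, 0.4]
    - [0, 0, 0.4]
    - [0, 0, 0]
  grip: [12, 12, 12]

```text
time: 27.58
eef_pos: [0.5411, 0.2048, 0.0832]
tcp_rot: [0.981, 0.195, -0.001, 0.001]
contact_force: [-10.9, -2.4, 26.0]
opening: 0.189
```

```bash
python3 st.py
```

```text
27.575 [0.5411 0.2048 0.0832] az 22.5 [-10.9  -2.4  26. ] [-0.24  2.16  0.88] 0.18906469833530015
```

The torque curve is the same under 26 N of downforce, so this really is the stop, and it's slightly springy. I'll relieve the down-press, open and retreat.

send_rows:
  translation:
    - [0, 0, -0.1]
    - [0, 0, -0.1]
    - [0, 0, 0]
    - [0, 0, 0]
    - [0, 0, 0]
  rotation:
    - [0, 0, 0.5]
    - [0, 0, 0]
    - [0, 0, 0]
    - [0, 0, 0]
    - [0, 0, 0]
  grip: [12, 12, 12, 19, 22]
  squeeze: 25

```text
time: 28.2
eef_pos: [0.5405, 0.2041, 0.0831]
tcp_rot: [0.985, 0.17, -0.0, -0.0]
contact_force: [0.2, -0.7, 0.1]
opening: 0.258
```

send_rows:
  translation:
    - [0, 0, 0]
    - [0, 0, 0]
    - [0, 0, -0.9]
    - [0, 0, -1]
    - [0, 0, -1]
  rotation:
    - [0, 0, 0]
    - [0, 0, 0]
    - [0, 0, 0]
    - [0, 0, 0]
    - [0, 0, 0]
  grip: [50, 80, 80, 80, 80]

```text
time: 28.82
eef_pos: [0.5404, 0.2042, 0.1712]
tcp_rot: [0.985, 0.171, -0.0, -0.0]
contact_force: [0.8, 0.4, -1.2]
opening: 0.939
```

send_rows:
  translation:
    - [0, 0, 0]
    - [0, 0, 0]
    - [0, 0, 0]
  rotation:
    - [0, 0, 0]
    - [0, 0, 0]
    - [0, 0, 0]
  grip: [80, 80, 80]

```text
time: 29.2
eef_pos: [0.5395, 0.2041, 0.1686]
tcp_rot: [0.985, 0.172, -0.002, 0.0]
contact_force: [0.1, 0.2, 0.3]
opening: 0.937
```

```bash
python3 st.py;  python3 - <<'E'
from h import *
s=ctrl.get_state();c=eyes.read_camera("wrist"); cv2.imwrite("pics/w9.png",cv2.resize(c["image"][100:270,190:330],None,fx=4,fy=3.5,interpolation=cv2.INTER_CUBIC))
np.savez("w9.npz",p=s["eef_pos"],r=R.from_quat(s["tcp_rot"]).as_matrix())
E
```

```text
29.2 [0.5395 0.2041 0.1686] az 19.8 [0.1 0.2 0.3] [-0.   -0.03  0.04] 0.9366813449525629
```

View pics/w9.png

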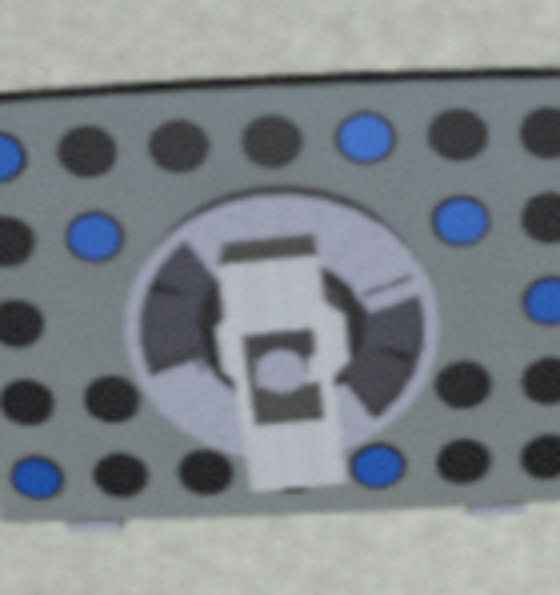

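The nut is low and seated, free of the jaws, with no lug on the rim. I'll compute the final angle and hand in.

```bash
python3 - <<'E'
from h import *
c=eyes.read_camera("wrist");D=np.load("w9.npz");p,r=D["p"],D["r"]
f=lambda q,z:wz(c,p,r,190+q[0]/4-.4,100+q[1]/3.5-.4,z)
a=lambda A,B,z:np.degrees(np.arctan2(*(f(A,z)-f(B,z))[[1,0]]))
print('bar',a((219,264),(249,490),.105),a((316,258),(346,486),.105),'rack',a((87,151),(458,134),.05)-90,a((37,477),(463,461),.05)-90)
print(ticket.sign_off())
E
```

```text
bar 25.431181827410885 26.720681529195243 rack 22.76784810814371 22.658485399342183
the job is handed in; nothing more can be done
None
```

I turned the proud nut anticlockwise about 66° until it dropped, ran it clockwise 75° down the thread to its stop, and released it. One check disagrees: it rests about 3° short of the rack's x axis. I handed the job in at about 29 s with the gripper open and clear, touching nothing.

**Checks that passed**
- The nut dropped 9.9 mm, against 10 mm expected.
- It came down another 4.9 mm along the thread, against 5 mm expected.
- Torque then rose to 1.6–1.9 N·m against a firm stop, in the same place on every push.
- The last picture shows the nut low, with no lug on the rim.

**Check that disagreed**
- **At rest:** the wings read about 26°, while the rack's x axis reads 22.7°. The done nut, measured the same way, read within 0.2° of its rack.
- **Under load:** the wings read about 21–22°, which is home. The nut then eased back each time I let go.
- **What I tried:** I regripped and tightened it, pushed it with loose jaws and eased off slowly, and turned it while pressing down with about 26 N. Each time it settled at about the same angle, so I took that as the stop's springy resting position. I can't confirm that from the images.

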